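# Take the bayonet lid off a small pressure cooker

### The job

The pressure in the small electric pressure cooker is down and it is to be emptied. Turn its lid anticlockwise (seen from above), past the click of its catches, until the lid's pointer comes to the open mark at the front; then lift it straight off without forcing it, and set it down gently, right way up, in the middle of the round cork trivet. Leave the mug, the spoon and the tin where they are.

Things in the scene. Friction and masses are not known exactly. Their poses are not given: they have to be found in the camera images.
- cooker: Small electric pressure cooker, fixed: round steel body 196 mm across (224 over its side handles), black collar with its flat rim 150 mm up, black panel with dial in front. Origin: centre of its underside; z up; front (panel, open mark) at its own -x. Four tabs in the collar hold the lid down except near the open angle.
- lid: The cooker's loose lid, 180 mm across, about 0.35 kg. Skirt below: 140 mm across, 14 deep, four lugs 158 across. Origin: centre of the skirt's underside, 136 mm above the cooker's when seated; the lid stands on it when set down. Free to lift when its yaw is within 0.12 rad of the cooker's; starts locked 0.83 rad clockwise; sprung balls resist 0.1 to 0.5 rad on; hard stop at +0.12.
- lid_grip (a point): Centre of the lid's black bridge grip, 58 mm above the lid's origin. Grip: 60 mm long along the lid's own y with flat upright ends, 24 mm wide along x; its top is 74 mm and the lid's surface beside it 33 mm above the lid's origin. Taken over its two ends it can be turned firmly.
- lid_pointer (a point): White pointer line at the lid's edge, on its own -x side, 84 mm from its middle.
- open_mark (a point): Small white ring printed on the top of the cooker's collar at its front, 94 mm from its middle: the open mark. A solid white dot, 49 degrees clockwise of it, marks locked.
- trivet: Round cork trivet, 170 mm across and 10 mm thick, fixed to the worktop. Origin: centre of its underside on the worktop; z up.
- mug_2: White dotted mug, 82 mm across, 91 mm tall, loose; a bystander. Origin: centre of its underside.
- teaspoon_1: Steel teaspoon, 130 mm long along its x, lying loose on the worktop; a bystander.
- tin_1: Short food tin, 76 mm across, 58 mm tall, loose; a bystander. Origin: centre of its underside.

How it is judged:
By the outcome, as a careful person would: the job done as asked, in the order asked, and still so for the second after the job is handed in, with the robot touching nothing.
It also fails if it takes over 45 s, if anything falls off the work surface, if the arm or the gripper's body presses on something with over 40 N, if the wrist force passes 120 N, or if a joint passes its speed limit or range.

### The arm

A 6-joint arm with a two-finger parallel gripper is mounted at the origin on a cart in front of the work surface, level with it; the furniture and walls round the work are solid. World frame = base frame: x ahead of the robot, y to its left, z up, the work surface at z = 0. Lengths are in m, angles in degrees, forces in N, time in s.
With the tool pointing down it reaches from about 0.325 to 0.85 m from the base axis. Payload 4.4 kg.
Tool frame: the origin (TCP) lies between the finger pads; the fingertips stand 25 mm ahead of it and the grasp point (between the pads) lies 6 mm ahead of it; z points along the fingers, y is the line along which they close (so a half turn about z gives the same grasp; the last joint's range is limited). The gripper opens to 94 mm and grips with 3 to 60 N. Pads are 16 mm wide; open, the fingers measure 119 mm over their backs; the gripper's body (75 mm by 177 mm) begins 78 mm behind the grasp point.
Start: joints at [-83.279, 11.837, 88.321, -0, 79.842, -8.623], TCP at [0.152, -0.555, 0.202] pointing down, gripper open.
Joint ranges: [-156.59, 156.59], [-49.26, 127.26], [12.9, 141.05], [-63.56, 243.56], [4.71, 150.69], [-161.64, 161.64]. Speed limits (degrees/s): [159.86, 159.86, 180, 180, 180, 180].

### API

Orientations are given as [roll, pitch, yaw] about the fixed x, y, z axes, in that order (R = Rz(yaw) Ry(pitch) Rx(roll)).
In Python, from rig import env, cams, job gives the robot as it stands. The module is installed in compiled form; this text tells all that it offers.
- The arm moves only by the shell command python3 -m jog 'ROWS' [FORCE]. ROWS is a JSON object of lists of equal length, an entry for each row: "claw": the opening, from 0 (shut) to 1 (fully open); "dp": the shift along the tool's x, y, z scaled (see below), a list of three; "roll": the turn about the tool's z scaled (see below). In form: {"claw": [claw, ...], "dp": [[dx, dy, dz], ...], "roll": [roll, ...]}. A call has 1 to 5 rows; each row is the pose to reach, as a shift and turn from the pose commanded when the call began, along the tool's axes at that moment; what a row does not reach only later rows make up. The controller multiplies each number of a shift by 600 mm and each number of a turn by 60 degrees. A row lasts 1/8 s, in which the tool goes at most 62.5 mm and 10.7 degrees, less where a joint would pass 70% of its speed; a pose out of reach is approached as far as the arm can. A call with a number of a shift or a turn outside -1 to 1 is refused whole. A call with a gripper value outside its range is refused whole. The fingers move at their own pace and stop on an object; FORCE is the grip in N (left out, the last holds). Time passes only in rows, so rows that repeat a pose let the fingers close. It gives the time, the measured TCP pose, the force, the opening and the grip force at its end, in the units of the state.
- env.state(): the state, without advancing time (a new reading comes with each control period).
- cams.read_camera(name): name is "side" or "top"; returns the picture (384x512x3 uint8, red, green, blue); there is no depth.
- cams.camera_params(name): a dict with "mtx" (3x3 intrinsics, pixels), "k1" (the pictures are not rectified: a ray, as slopes to the right and down, at radius r is drawn at 1 + k1 r^2 times it, then the intrinsics apply), "rvec" (rotation vector, rad) and "tvec" (3), from world to camera coordinates, as OpenCV has them. Camera axes: x right, y down, z forward; pixel columns grow to the right and rows downward; lengths in m; the calibration is good to about 2 mm. A picture is of the moment at which its call begins. camera_params takes no time and is no camera call.
- job.sign_off(): hands the job in; it is judged then, once.
Trained networks look in the newest picture that a camera, given by its name, has taken for a name from the list of things; names that differ only in an ending like _2 or _b are one class to them, and where a whole thing is asked for, a point or a joint stands for the part that bears it (a point fixed in the world has none). Each returns a list of dicts, best first, with "confidence" (0 to 1); they miss things now and then, are a little off and sometimes report something else, mostly with a low value. They report only what shows in the picture. A call takes as long as a camera call.
- cams.spot_in(camera, query): "extent" ([left, top, width, height] in pixels, round what is visible of it).
- cams.place_of(camera, query): "at" ([column, row] in pixels: a listed point, or the origin of a listed thing).
The state is a dict: "t": time; "joints": joint angles; "joint_vel": joint speeds; "effort": joint torques, N m; "position": TCP position; "orientation": TCP orientation; "contact_force": force on the tool from outside, world axes, zero at the start; "moment": the same for the moment, N m; "grip_width": finger opening in m; "grasp_force": force on a finger pad.
Only numpy, scipy, OpenCV 4.12 (cv2) and the standard library are available. Lean on these libraries where they do the work, as an engineer would, in place of code of your own. Each camera call takes 0.05 s, during which the arm holds its last target. There are 200 camera calls.

## Working session

There is one attempt and no reset: what is moved stays moved. The work goes in short steps, Python scripts to look and compute and a shell command to move; the robot and the scene stay as the last step left them, time stands still between calls to the robot, and variables do not carry over. Pictures are saved under pics/ and viewed, at most 10 in all, crops included, and the job is handed in when it is done.

```bash
mkdir -p pics
cat > h.py <<'E'
import numpy as np, cv2
from rig import env, cams, job
def par(n):
    p=cams.camera_params(n); return np.array(p["mtx"],float),float(p["k1"]),cv2.Rodrigues(np.array(p["rvec"],float))[0],np.array(p["tvec"],float).ravel()
def ray(n,px):
    K,k1,R,t=par(n)
    s=cv2.undistortPoints(np.array([[px]],float),K,np.array([k1,0,0,0,0.]))[0,0]
    return -R.T@t, R.T@np.array([s[0],s[1],1.])
def at_z(n,px,z):
    c,d=ray(n,px); return c+d*(z-c[2])/d[2]
def proj(n,P):
    K,k1,R,t=par(n)
    return cv2.projectPoints(np.array(P,float).reshape(-1,3),cv2.Rodrigues(R)[0],t,K,np.array([k1,0,0,0,0.]))[0][:,0]
def snap(n,f):
    im=cams.read_camera(n); cv2.imwrite("pics/"+f,im[:,:,::-1]); return im
E
python3 - <<'E'
from h import *
np.set_printoptions(precision=4,suppress=True)
a=snap("top","t0.png"); b=snap("side","s0.png")
for n in("top","side"):
    print(n,ray(n,(256,192)))
    for q,z in(("cooker",0),("lid",.136),("lid_grip",.194),("lid_pointer",.166),("open_mark",.15),("trivet",0),("mug_2",0),("teaspoon_1",0),("tin_1",0)):
        for r in cams.place_of(n,q)[:2]: print(q,np.round(r["at"],1),round(r["confidence"],2),at_z(n,r["at"],z))
print(env.state())
E
```

```text
top (array([ 0.4455, -0.0512,  1.136 ]), array([ 0.0686, -0.0222, -0.9975]))
lid [173.2 196.9] 0.78 [0.5062 0.1298 0.136 ]
lid [284.2 218.3] 0.66 [ 0.4483 -0.1412  0.136 ]
lid_grip [164.3 194.4] 0.68 [0.5089 0.1399 0.194 ]
lid_pointer [142.6 225. ] 0.94 [0.4391 0.1974 0.166 ]
lid_pointer [232.8 141.7] 0.21 [ 0.6346 -0.0195  0.166 ]
open_mark [170.2 235.8] 0.95 [0.4119 0.1351 0.15  ]
trivet [282.6 217.1] 0.74 [ 0.4521 -0.149   0.    ]
trivet [141.7 222.8] 0.59 [0.4442 0.2424 0.    ]
mug_2 [231.7 140.7] 0.63 [ 0.6699 -0.0111  0.    ]
teaspoon_1 [231.8 222.1] 0.61 [ 0.4412 -0.0076  0.    ]
tin_1 [365.2 164. ] 0.62 [ 0.5968 -0.3873  0.    ]
side (array([ 0.5464, -0.9282,  0.9122]), array([-0.0253,  0.742 , -0.6699]))
cooker [252.5 177.9] 0.55 [0.4994 0.1447 0.    ]
lid [254.1 140. ] 0.77 [0.5047 0.1487 0.136 ]
lid_grip [254.1 122.6] 0.77 [0.5049 0.1487 0.194 ]
lid_grip [231.5 124.4] 0.66 [0.4441 0.1382 0.194 ]
lid_pointer [231.3 124.8] 0.63 [0.4397 0.1778 0.166 ]
open_mark [217.4 139. ] 0.65 [0.404  0.1309 0.15  ]
trivet [226. 249.] 0.7 [ 0.4425 -0.1372  0.    ]
mug_2 [307.8 210.1] 0.58 [ 0.658   0.0116 -0.    ]
teaspoon_1 [229.1 210.4] 0.57 [0.4399 0.0038 0.    ]
tin_1 [288.6 334.8] 0.66 [ 0.5979 -0.3792 -0.    ]
tin_1 [230.3 121.7] 0.62 [0.4111 0.4428 0.    ]
{'t': 1.0, 'joints': array([-83.2795,  11.8359,  88.3207,  -0.0014,  79.8417,  -8.6215]), 'joint_vel': array([ 0.1159,  0.007 , -0.114 , -0.08  ,  0.0182,  0.0374]), 'effort': array([  0.0017, -37.0884, -28.1768,   0.0702,   0.0274,  -0.    ]), 'position': array([ 0.1521, -0.5545,  0.202 ]), 'orientation': array([179.9985,   0.0017,  15.3423]), 'contact_force': array([-0.2428, -0.7744,  0.49  ]), 'moment': array([-0.028 , -0.0129,  0.0213]), 'grasp_force': 0.0, 'grip_width': 0.09375892412888027}
```

Run:
```python
import cv2
a=cv2.imread("pics/t0.png"); cv2.imwrite("pics/t0c.png",cv2.resize(a[90:290,90:350],None,fx=3,fy=3,interpolation=cv2.INTER_CUBIC)[:600,:800])
b=cv2.imread("pics/s0.png"); cv2.imwrite("pics/s0b.png",cv2.resize(b,None,fx=1.5,fy=1.5))
```

```text
(no output)
```

View pics/t0c.png

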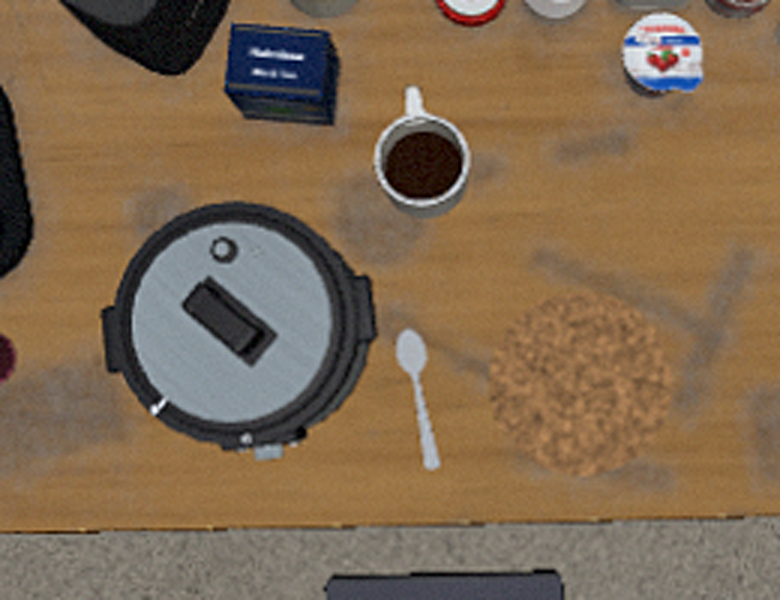

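View pics/s0b.png

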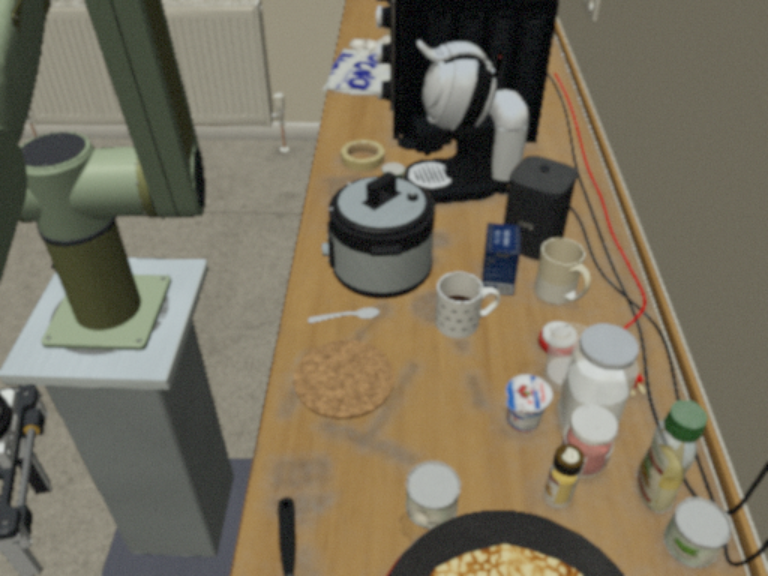

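The top view agrees with the networks: cooker at crop (235,325), grip running from upper-left to lower-right, and pointer at (158,405) near the locked mark. The open ring is at (248,438) and the trivet at (580,383). The side view shows nothing between the cooker and the trivet except the spoon lying flat. Next I'll refine the measurements with fits.

Run:
```python
from h import *
np.set_printoptions(precision=4,suppress=True)
a=cv2.imread("pics/t0.png"); s=cv2.imread("pics/s0.png")
def circ(n,mask,z,name):
    mask=cv2.morphologyEx(mask.astype(np.uint8)*255,cv2.MORPH_CLOSE,np.ones((5,5)))
    cs=max(cv2.findContours(mask,0,1)[0],key=cv2.contourArea); h=cv2.convexHull(cs)[:,0]
    P=np.array([at_z(n,p,z)[:2] for p in cs[:,0]])
    A=np.c_[2*P,np.ones(len(P))]; 
    for _ in range(5):
        x=np.linalg.lstsq(A,(P**2).sum(1),rcond=None)[0]; r=np.sqrt(x[2]+x[0]**2+x[1]**2)
        e=abs(np.hypot(*(P-x[:2]).T)-r); k=e<=max(np.percentile(e,90),1e-4); P=P[k];A=A[k]
    print(n,name,x[:2],"r",r,len(P))
def sat(im): 
    h=cv2.cvtColor(im,cv2.COLOR_BGR2HSV); return h
ht=sat(a); hs=sat(s)
print("hsv trivet",ht[217,282],"table",ht[217,255],"lid",ht[210,150],"side lid",hs[135,250], hs[128,265],"triv s",hs[250,228],hs[220,240])
m=np.zeros(a.shape[:2],bool); m[155:245,120:225]=1
g=m&(ht[...,1]<70)&(ht[...,2]>100)
for z in(.160,.166): circ("top",g,z,"liddisc")
# trivet: compare local texture variance
for n,im,box in(("top",a,(180,255,245,325)),("side",s,(220,285,190,270))):
    lab=cv2.cvtColor(im,cv2.COLOR_BGR2LAB).astype(float)
    y0,y1,x0,x1=box
    gr=cv2.cvtColor(im,cv2.COLOR_BGR2GRAY).astype(np.float32); v=np.sqrt(np.maximum(cv2.blur(gr**2,(3,3))-cv2.blur(gr,(3,3))**2,0))
    mm=np.zeros(gr.shape,bool); mm[y0:y1,x0:x1]=1
    mk=cv2.morphologyEx((mm&(v>6)).astype(np.uint8),cv2.MORPH_OPEN,np.ones((3,3)))
    circ(n,mk>0,.01,"trivet")
for q,z in(("lid_pointer",.163),("open_mark",.15),("lid_grip",.194)):
    for n in("top","side"):
        cams.read_camera(n)
        for r in cams.place_of(n,q)[:1]: print(n,q,r["at"],at_z(n,r["at"],z))
print("grip centre by eye",at_z("top",(166.3,196.7),.205))
```

```text
hsv trivet [ 14 130 135] table [ 16 129 128] lid [101  31 155] side lid [ 70 191   8] [103  24  75] triv s [ 17 117 163] [ 18  96 146]
top liddisc [0.5049 0.1411] r 0.07891969770931245 146
top liddisc [0.5045 0.1399] r 0.0784345289205853 146
top trivet [ 0.45   -0.1523] r 0.07070678717253513 214
side trivet [ 0.4706 -0.2087] r 0.03402300623823458 34
top lid_pointer [143.7, 221.9] [0.4464 0.1955 0.163 ]
side lid_pointer [229.0, 120.3] [0.431  0.2048 0.163 ]
top open_mark [170.5, 234.4] [0.4153 0.1344 0.15  ]
side open_mark [218.7, 136.1] [0.4064 0.1448 0.15  ]
top lid_grip [164.7, 195.5] [0.5063 0.139  0.194 ]
side lid_grip [256.0, 126.1] [0.5106 0.132  0.194 ]
grip centre by eye [0.5028 0.1331 0.205 ]
```

Run:
```python
from h import *
np.set_printoptions(precision=4,suppress=True)
a=cv2.imread("pics/t0.png")
g=cv2.cvtColor(a,cv2.COLOR_BGR2GRAY).astype(float)
def blob(x0,x1,y0,y1,th,z,nm):
    w=np.clip(g[y0:y1,x0:x1]-th,0,None); Y,X=np.mgrid[y0:y1,x0:x1]
    p=((w*X).sum()/w.sum(),(w*Y).sum()/w.sum()); P=at_z("top",p,z); print(nm,np.round(p,1),P); return P[:2]
print(g[218:230,136:150].astype(int)); print(g[230:242,166:180].astype(int))
C=np.array([.505,.140])
for nm,b in(("ptr",blob(139,147,221,229,190,.163,"ptr")),("ring",blob(169,176,233,239,110,.15,"ring"))):
    d=C-b; print(nm,"yaw",np.degrees(np.arctan2(d[1],d[0])),"r",np.hypot(*d))
# overlay: predicted circles
im=cv2.resize(a,None,fx=4,fy=4,interpolation=cv2.INTER_CUBIC)
def circ(c,r,z,col):
    t=np.linspace(0,6.283,120); P=np.c_[c[0]+r*np.cos(t),c[1]+r*np.sin(t),0*t+z]
    cv2.polylines(im,[np.int32((proj("top",P)+.5)*4-.5)],True,col,1)
def pt(p,col):
    q=np.int32((proj("top",[p])[0]+.5)*4); cv2.circle(im,tuple(map(int,q)),3,col,1)
circ(C,.090,.158,(0,255,0)); circ(C,.098,.14,(0,255,255)); circ((.45,-.15),.085,.01,(0,0,255))
for yaw in(-41.6,):
    c,s_=np.cos(np.radians(yaw)),np.sin(np.radians(yaw))
    Q=[[C[0]+c*u-s_*v,C[1]+s_*u+c*v,.21] for u,v in((.012,.03),(-.012,.03),(-.012,-.03),(.012,-.03))]
    cv2.polylines(im,[np.int32((proj("top",Q)+.5)*4)],True,(255,0,255),1)
cv2.imwrite("pics/ov1.png",im[600:1040,480:1280])
```

```text
[[ 48  26  38  33  59 135 162 154 150 153 153 149 144 145]
 [ 50  28  32  37  41  58 134 154 154 152 151 151 149 144]
 [ 46  45  32  30  50  32  64 142 159 150 146 149 150 146]
 [ 48  54  39  37  34  46  41  77 136 148 150 149 154 151]
 [ 38  44  49  46  37  34  26  36 119 171 149 148 153 148]
 [ 55  40  42  45  43  19  24  82 213 148 119 148 158 151]
 [106  60  43  45  40  57  66 201 224  54  40 106 133 157]
 [122 102  55  39 120 198 159 225  99  20  43  40  71 126]
 [120 123 100  56 161 255 203  95  14  26  38  39  38  52]
 [115 120 114  92 141 225 155  31  36  37  33  39  39  42]
 [114 116 111 107 121 121  27  43  45  46  45  39  42  44]
 [109 109 111 113 107  99  78  42  46  50  51  47  34  40]]
[[125 130 123 105 103  89  86  77  48  54  56  52  57  63]
 [ 42  46  46  54  49  50  54  60  56  58  64  51  45  45]
 [ 56  60  55  60  54  52  51  57  55  49  39  32  34  35]
 [ 49  39  41  41  43  33  25  27  33  33  30  43  46  52]
 [ 35  31  29  28  21  63  97  59  35  46  46  58  61  60]
 [ 51  45  39  41  91 154 161 114  54  58  63  62  56  60]
 [ 51  57  57  46 121 191 147 141  47  55  62  60  61  59]
 [ 56  55  55  46  82 122 112 109  50  50  48  34  34  36]
 [ 52  49  42  45  32  47  60  29  54  68  66  63 103 116]
 [ 37  48  49  75  94  80  97  83  93 121 126 130 154 170]
 [ 87  95  82 105 133 124 139 124 118 146 155 153 151 147]
 [124 124 116 104 123 118 115 117 121 130 148 150 143 147]]
ptr [142.2 225.3] [0.4385 0.199  0.163 ]
ring [171.5 235.7] [0.4121 0.1319 0.15  ]
ptr yaw -41.59598091474689 r 0.08887594309299154
ring yaw 5.006962340501376 r 0.09323228722664377
```

View pics/ov1.png

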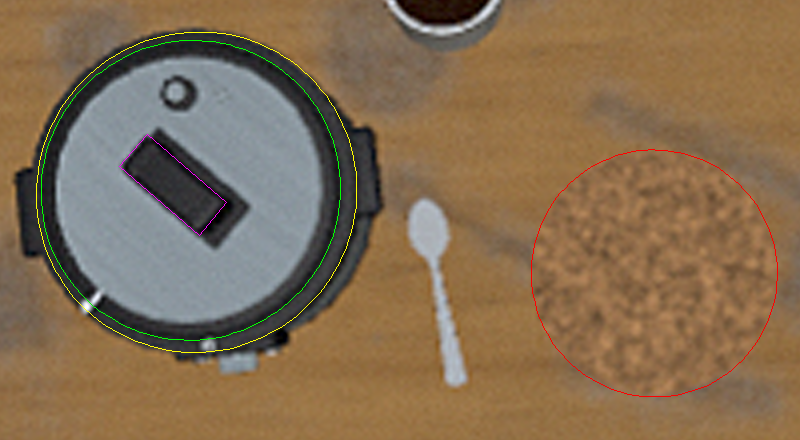

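The circles land on the cooker, the grip and the trivet to within about 2 mm. The lid centre is (0.505, 0.141) at yaw −42°, the cooker's yaw is about 5.5°, and the trivet is at (0.450, −0.150). Moving above the grip now.

```bash
cat > go.py <<'E'
import sys; from h import *
from scipy.spatial.transform import Rotation as T
x,y,z,yaw=map(float,sys.argv[1:5]); s=env.state(); R=T.from_euler("xyz",s["orientation"],degrees=True)
d=R.inv().apply(np.array([x,y,z])-s["position"])/.6
r=-((yaw-s["orientation"][2]+180)%360-180)/60
print("t",s["t"],"pos",s["position"].round(4),s["orientation"].round(2),"F",s["contact_force"].round(1),"dp",d.round(4),"roll",round(r,4))
E
python3 go.py .505 .141 .30 -42
```

```text
t 1.6 pos [ 0.1521 -0.5545  0.202 ] [-180.     -0.     15.34] F [0.1 0.  0.5] dp [ 0.8739 -0.9623 -0.1634] roll 0.9557
```

```bash
python3 -m jog '{"claw":[1,1,1,1,1],"dp":[[0.05,-0.05,-0.165],[0.2,-0.2,-0.165],[0.874,-0.962,-0.165],[0.874,-0.962,-0.165],[0.874,-0.962,-0.165]],"roll":[0.1,0.3,0.956,0.956,0.956]}'; python3 go.py .505 .141 .30 -42
```

```text
t: 2.22
position: [0.2752, -0.3195, 0.2833]
orientation: [180.0, -0.1, -32.5]
contact_force: [1.5, 0.2, 0.7]
grip_width: 0.0942
grasp_force: 0.0
t 2.225 pos [ 0.2752 -0.3195  0.2833] [ 1.7999e+02 -6.0000e-02 -3.2460e+01] F [1.5 0.2 0.7] dp [-0.0887 -0.8532 -0.028 ] roll 0.159
```

```bash
python3 -m jog '{"claw":[1,1,1,1,1],"dp":[[-0.088,-0.853,-0.028],[-0.088,-0.853,-0.028],[-0.088,-0.853,-0.028],[-0.088,-0.853,-0.028],[-0.088,-0.853,-0.028]],"roll":[0.159,0.159,0.159,0.159,0.159]}'; python3 go.py .505 .141 .30 -42
```

```text
t: 2.85
position: [0.4112, -0.0437, 0.2936]
orientation: [-180.0, -0.1, -41.7]
contact_force: [1.0, -0.9, 0.2]
grip_width: 0.0943
grasp_force: 0.0
t 2.85 pos [ 0.4112 -0.0437  0.2936] [-1.7997e+02 -1.0000e-01 -4.1660e+01] F [ 1.  -0.9  0.2] dp [-0.0878 -0.3339 -0.0106] roll 0.0056
```

```bash
python3 -m jog '{"claw":[1,1,1,1,1],"dp":[[-0.088,-0.3,-0.01],[-0.088,-0.3,-0.01],[-0.088,-0.3,-0.01],[-0.088,-0.3,-0.01],[-0.088,-0.3,-0.01]],"roll":[0,0,0,0,0]}'; python3 go.py .505 .141 .24 -42
python3 - <<'E'
from h import *
im=snap("top","t1.png"); im2=snap("side","s1.png")
s=env.state()
for n in("top","side"): print(n,proj(n,[s["position"]]),proj(n,[[.505,.141,.205]]))
for n,i in(("top",im),("side",im2)):
    x,y=map(int,proj(n,[[.505,.141,.205]])[0]); x0=max(x-50,0);y0=max(y-60,0)
    cv2.imwrite(f"pics/{n}1c.png",cv2.resize(i[y0:y0+120,x0:x0+130,::-1],None,fx=3,fy=3,interpolation=cv2.INTER_CUBIC))
a,b=[cv2.imread(f"pics/{n}1c.png") for n in("top","side")]
cv2.imwrite("pics/both1.png",np.hstack([a,b]))
E
```

```text
t: 3.48
position: [0.4903, 0.1237, 0.2987]
orientation: [179.9, 0.0, -41.6]
contact_force: [0.1, -0.7, -0.3]
grip_width: 0.0938
grasp_force: 0.0
t 3.475 pos [0.4903 0.1237 0.2987] [ 1.7993e+02  1.0000e-02 -4.1620e+01] F [ 0.1 -0.7 -0.3] dp [-0.0009 -0.038   0.0979] roll 0.0063
top [[162.33135352 200.02788874]] [[162.8428103 195.7900787]]
side [[247.7805442   93.44147686]] [[254.00767747 120.77318214]]
```

View pics/both1.png

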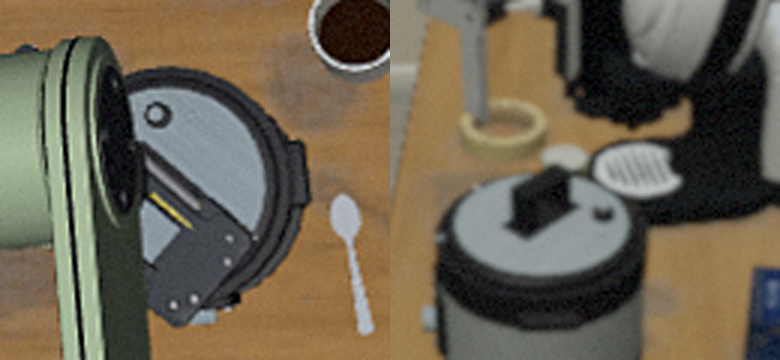

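The side view puts the grip top at about (255,121) px, against (254,121) predicted, so the estimate holds. The gripper is aligned with the grip, so I'll descend over its ends.

```bash
python3 -m jog '{"claw":[1,1,1,1,1],"dp":[[-0.001,-0.038,0.03],[-0.001,-0.038,0.06],[-0.001,-0.038,0.1],[-0.001,-0.038,0.13],[-0.001,-0.038,0.14]],"roll":[0.006,0.006,0.006,0.006,0.006]}'; python3 go.py .505 .141 .202 -42
```

```text
t: 4.2
position: [0.5042, 0.1405, 0.2134]
orientation: [179.9, 0.1, -42.1]
contact_force: [-0.6, 0.1, -0.2]
grip_width: 0.0942
grasp_force: 0.0
t 4.2 pos [0.5042 0.1405 0.2134] [ 1.7987e+02  1.0000e-01 -4.2080e+01] F [-0.6  0.1 -0.2] dp [ 0.0004 -0.0016  0.019 ] roll -0.0014
```

```bash
python3 -m jog '{"claw":[1,1,0.6,0.5,0.5],"dp":[[0,-0.001,0.019],[0,-0.001,0.019],[0,-0.001,0.019],[0,-0.001,0.019],[0,-0.001,0.019]],"roll":[0,0,0,0,0]}' 8; python3 -m jog '{"claw":[0.5,0.5],"dp":[[0,0,0],[0,0,0]],"roll":[0,0]}' 8; python3 go.py .505 .141 .202 -42
```

```text
t: 4.82
position: [0.5062, 0.142, 0.2041]
orientation: [-180.0, -0.0, -42.0]
contact_force: [0.0, -0.2, 0.3]
grip_width: 0.0672
grasp_force: 0.0
t: 5.08
position: [0.5059, 0.1418, 0.2039]
orientation: [-180.0, -0.0, -42.0]
contact_force: [-0.6, -0.8, 1.3]
grip_width: 0.0597
grasp_force: 8.0
t 5.075 pos [0.5059 0.1418 0.2039] [-1.800e+02 -1.000e-02 -4.201e+01] F [-0.6 -0.8  1.3] dp [-0.0002  0.002   0.0032] roll -0.0001
```

```bash
python3 -m jog '{"claw":[0.3,0.3,0.3,0.3,0.3],"dp":[[0,0,0],[0,0,0],[0,0,0],[0,0,0],[0,0,0]],"roll":[0,0,-0.03,-0.08,-0.13]}' 50; python3 go.py .505 .141 .202 5.5; python3 -c "from rig import env;s=env.state();print(s['moment'],s['grasp_force'],s['grip_width'])"
```

```text
t: 5.7
position: [0.5063, 0.1421, 0.2039]
orientation: [-179.9, -0.0, -34.2]
contact_force: [0.9, 1.1, 1.5]
grip_width: 0.0587
grasp_force: 49.9
t 5.7 pos [0.5063 0.1421 0.2039] [-1.7993e+02 -3.0000e-02 -3.4150e+01] F [0.9 1.1 1.5] dp [-0.0008  0.0027  0.0032] roll -0.6609
[ 0.01379118  0.05488434 -0.44790941] 49.926302433013916 0.05866654197652385
```

```bash
python3 -m jog '{"claw":[0.3,0.3,0.3,0.3,0.3],"dp":[[0,0,0],[0,0,0],[0,0,0],[0,0,0],[0,0,0]],"roll":[-0.08,-0.16,-0.24,-0.32,-0.4]}' 50; python3 go.py .505 .141 .202 5.5; python3 -c "from rig import env;s=env.state();print(s['moment'],s['grasp_force'],s['grip_width'])"
```

```text
t: 6.32
position: [0.5062, 0.142, 0.2039]
orientation: [-180.0, -0.0, -10.1]
contact_force: [0.5, 0.4, 1.7]
grip_width: 0.0581
grasp_force: 49.9
t 6.325 pos [0.5062 0.142  0.2039] [-1.7997e+02 -5.0000e-02 -1.0070e+01] F [0.5 0.4 1.7] dp [-0.0017  0.0019  0.0031] roll -0.2595
[-0.01379541  0.02386035 -0.40278034] 49.91719186306 0.05811975455282657
```

```bash
python3 -m jog '{"claw":[0.3,0.3,0.3,0.3,0.3],"dp":[[0,0,0],[0,0,0],[0,0,0],[0,0,0],[0,0,0]],"roll":[-0.07,-0.14,-0.2,-0.255,-0.255]}' 50; python3 go.py .505 .141 .202 5.5
python3 - <<'E'
from h import *
s=env.state();print(s['moment'],s['grasp_force'],s['grip_width'])
a=snap("top","t2.png"); b=snap("side","s2.png")
for n in("top","side"):
    print(n,proj(n,[[.505-.084,.141-.008,.163],[.505-.094,.141-.009,.15]]),[(r["at"],r["confidence"]) for r in cams.place_of(n,"lid_pointer")[:2]])
f=lambda i,x,y:cv2.resize(i[y:y+110,x:x+130,::-1],None,fx=3,fy=3,interpolation=cv2.INTER_CUBIC)
cv2.imwrite("pics/both2.png",np.hstack([f(a,120,140),f(b,190,80)]))
E
```

```text
t: 6.95
position: [0.5063, 0.142, 0.2039]
orientation: [-180.0, -0.1, 5.1]
contact_force: [-0.4, -0.2, 2.6]
grip_width: 0.0585
grasp_force: 50.0
t 6.95 pos [0.5063 0.142  0.2039] [-1.7999e+02 -6.0000e-02  5.1000e+00] F [-0.4 -0.2  2.6] dp [-0.0022  0.0014  0.0032] roll -0.0066
[-0.00608875 -0.11491947  0.11803764] 50.007882714271545 0.05849958854706266
top [[170.0249482  232.14229407]
 [171.4920328  236.15987352]] [([170.9, 233.1], 0.87), ([234.0, 221.1], 0.26)]
side [[223.37262937 134.79368676]
 [219.95425215 138.81842851]] [([223.3, 134.7], 0.75), ([307.5, 212.5], 0.53)]
```

View pics/both2.png

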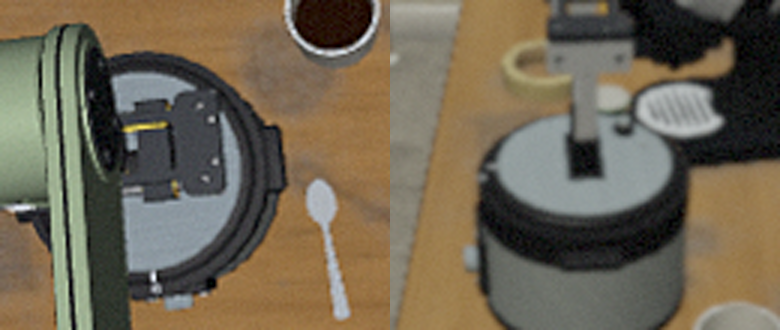

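The pointer lies over the open ring, at about (171,233) px in the top view and (223,135) in the side view, both as predicted. Lifting slowly and watching the force.

```bash
python3 -m jog '{"claw":[0.3,0.3,0.3],"dp":[[0,0,-0.005],[0,0,-0.012],[0,0,-0.02]],"roll":[0,0,0]}' 50; python3 -m jog '{"claw":[0.3,0.3,0.3],"dp":[[0,0,-0.01],[0,0,-0.02],[0,0,-0.03]],"roll":[0,0,0]}' 50;  python3 -c "from rig import env;s=env.state();print(s['moment'],s['grasp_force'],s['grip_width'])"
```

```text
t: 7.52
position: [0.5052, 0.1418, 0.2151]
orientation: [180.0, 0.1, 5.1]
contact_force: [-0.1, 0.4, -3.1]
grip_width: 0.0586
grasp_force: 50.0
t: 7.9
position: [0.5059, 0.1419, 0.2342]
orientation: [-180.0, -0.0, 5.1]
contact_force: [-0.1, -0.3, -3.1]
grip_width: 0.0585
grasp_force: 50.0
[ 0.07886179 -0.03354125 -0.06830636] 49.97608244419098 0.05848582786591168
```

```bash
python3 -m jog '{"claw":[0.3,0.3,0.3,0.3],"dp":[[0,0,-0.03],[0,0,-0.06],[0,0,-0.08],[0,0,-0.08]],"roll":[0,0,0,0]}' 50; python3 go.py .451 -.149 .282 5.1
```

```text
t: 8.4
position: [0.5068, 0.142, 0.2836]
orientation: [-180.0, -0.2, 5.1]
contact_force: [0.3, 0.6, -3.8]
grip_width: 0.0583
grasp_force: 50.0
t 8.4 pos [0.5068 0.142  0.2836] [-180.     -0.21    5.08] F [ 0.3  0.6 -3.8] dp [-0.1357  0.4748  0.0021] roll -0.0003
```

```bash
python3 -m jog '{"claw":[0.3,0.3,0.3,0.3,0.3],"dp":[[-0.02,0.06,0],[-0.045,0.16,0],[-0.07,0.25,0],[-0.1,0.34,0],[-0.12,0.41,0]],"roll":[0,0,0,0,0]}' 50; python3 go.py .451 -.149 .282 5.1
```

```text
t: 9.02
position: [0.4547, -0.1114, 0.281]
orientation: [-180.0, 0.1, 5.0]
contact_force: [1.6, -0.2, -3.4]
grip_width: 0.0585
grasp_force: 50.0
t 9.025 pos [ 0.4547 -0.1114  0.281 ] [-1.7998e+02  6.0000e-02  5.0100e+00] F [ 1.6 -0.2 -3.4] dp [-0.0116  0.0619 -0.0017] roll -0.0015
```

```bash
python3 -m jog '{"claw":[0.3,0.3,0.3,0.3,0.3],"dp":[[-0.01,0.03,0],[-0.017,0.05,0],[-0.017,0.06,0],[-0.017,0.063,0],[-0.017,0.063,0]],"roll":[0,0,0,0,0]}' 50; python3 go.py .451 -.149 .10 5.1
```

```text
t: 9.65
position: [0.4493, -0.1475, 0.2816]
orientation: [-180.0, -0.0, 5.1]
contact_force: [0.0, 0.3, -2.4]
grip_width: 0.0586
grasp_force: 50.0
t 9.65 pos [ 0.4493 -0.1475  0.2816] [-179.98   -0.      5.14] F [ 0.   0.3 -2.4] dp [0.0026 0.0029 0.3027] roll 0.0007
```

```bash
python3 -m jog '{"claw":[0.3,0.3,0.3,0.3,0.3],"dp":[[0.002,0.002,0.06],[0.002,0.002,0.13],[0.002,0.002,0.2],[0.002,0.002,0.26],[0.002,0.002,0.295]],"roll":[0,0,0,0,0]}' 50; python3 go.py .451 -.149 .09 5.1
python3 - <<'E'
from h import *
s=env.state(); L=s["position"]-[0,0,.0679]
for n in("top","side"):
    im=snap(n,n+"3.png")
    for q in("lid","lid_grip","lid_pointer","trivet"): print(n,q,[(r["at"],round(r["confidence"],2)) for r in cams.place_of(n,q)[:1]])
    a=np.radians(5.1); print("pred lid,grip,ptr",proj(n,[L,L+[0,0,.058],L+[-.084*np.cos(a),-.084*np.sin(a),.027]]).round(1))
    for c,r,z,col in((L[:2],.09,L[2]+.022,(0,255,0)),((.45,-.15),.085,.01,(255,0,0))):
        t=np.linspace(0,6.283,150); P=np.c_[c[0]+r*np.cos(t),c[1]+r*np.sin(t),0*t+z]
        if r==.09: big=cv2.resize(im,None,fx=4,fy=4,interpolation=cv2.INTER_CUBIC)
        cv2.polylines(big,[np.int32((proj(n,P)+.5)*4)],True,col,1)
    x,y=(230,170) if n=="top" else (170,190)
    cv2.imwrite(f"pics/{n}3c.png",big[y*4:y*4+400,x*4:x*4+400,::-1])
cv2.imwrite("pics/both3.png",np.hstack([cv2.imread(f"pics/{n}3c.png") for n in("top","side")]))
E
```

```text
t: 10.28
position: [0.4493, -0.1477, 0.1025]
orientation: [-179.9, 0.2, 5.2]
contact_force: [0.1, -0.9, -2.6]
grip_width: 0.0582
grasp_force: 50.0
t 10.275 pos [ 0.4493 -0.1477  0.1025] [-1.7988e+02  1.5000e-01  5.1600e+00] F [ 0.1 -0.9 -2.6] dp [0.0027 0.0024 0.0209] roll 0.0009
top lid []
top lid_grip [([234.6, 224.8], 0.5)]
top lid_pointer [([287.9, 249.8], 0.59)]
top trivet []
pred lid,grip,ptr [[283.2 218. ]
 [285.2 217.9]
 [287.8 249.9]]
side lid []
side lid_grip [([228.8, 228.4], 0.63)]
side lid_pointer [([194.0, 237.2], 0.72)]
side trivet []
pred lid,grip,ptr [[227.8 243.1]
 [226.8 226.9]
 [192.9 237.1]]
```

View pics/both3.png

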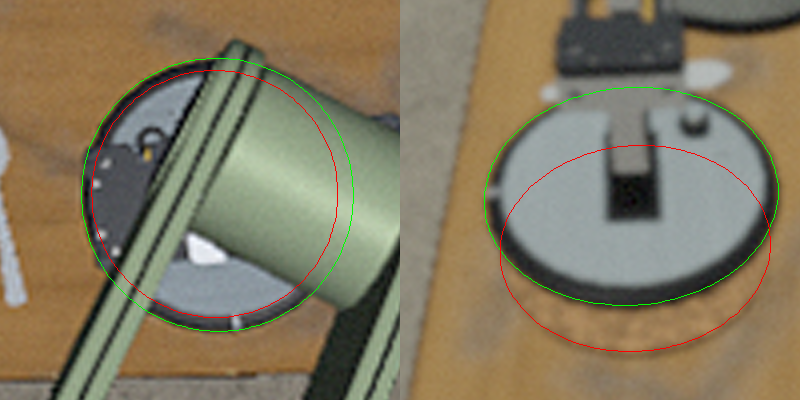

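The lid sits level in the gripper. Its rim matches the predicted green circle, its pointer is at (288,250) as predicted, and the trivet's front edge matches the red circle. Lowering gently.

```bash
python3 -m jog '{"claw":[0.3,0.3,0.3,0.3,0.3],"dp":[[0.001,0.002,0.01],[0.001,0.002,0.02],[0.001,0.002,0.028],[0.001,0.002,0.032],[0.001,0.002,0.035]],"roll":[0,0,0,0,0]}' 50; python3 -m jog '{"claw":[0.3,0.3],"dp":[[0,0,0.002],[0,0,0.004]],"roll":[0,0]}' 50
```

```text
t: 11.4
position: [0.451, -0.1503, 0.0834]
orientation: [-180.0, 0.0, 5.1]
contact_force: [-0.9, -0.6, -2.9]
grip_width: 0.0582
grasp_force: 50.0
t: 11.65
position: [0.4512, -0.1504, 0.0813]
orientation: [180.0, -0.0, 5.1]
contact_force: [-0.5, 0.0, -3.5]
grip_width: 0.0584
grasp_force: 50.0
```

```bash
python3 -m jog '{"claw":[0.3,0.3,0.3],"dp":[[0,0,0.001],[0,0,0.002],[0,0,0.003]],"roll":[0,0,0]}' 50; python3 -m jog '{"claw":[0.3,0.3],"dp":[[0,0,0.001],[0,0,0.0015]],"roll":[0,0]}' 50
```

```text
t: 12.02
position: [0.4511, -0.1503, 0.0795]
orientation: [180.0, -0.0, 5.1]
contact_force: [-0.6, 0.5, -3.4]
grip_width: 0.0584
grasp_force: 50.0
t: 12.28
position: [0.4511, -0.1503, 0.0785]
orientation: [-180.0, 0.0, 5.1]
contact_force: [-0.5, -0.2, -1.7]
grip_width: 0.0586
grasp_force: 50.0
```

Touching down.

```bash
python3 -m jog '{"claw":[0.3,0.3,0.3],"dp":[[0,0,0.001],[0,0,0.0015],[0,0,0.0015]],"roll":[0,0,0]}' 50
```

```text
t: 12.65
position: [0.4511, -0.1503, 0.0779]
orientation: [180.0, 0.0, 5.1]
contact_force: [-1.4, 0.0, -0.5]
grip_width: 0.0584
grasp_force: 50.0
```

```bash
python3 -m jog '{"claw":[0.3,0.3,0.66,0.7,0.8],"dp":[[0,0,0.0005],[0,0,0.0005],[0,0,0.0005],[0,0,0.0005],[0,0,0.0005]],"roll":[0,0,0,0,0]}' 6; python3 -m jog '{"claw":[1,1,1,1],"dp":[[0,0,0],[0,0,0],[0,0,0],[0,0,0]],"roll":[0,0,0,0]}'
```

```text
t: 13.28
position: [0.4512, -0.1505, 0.0773]
orientation: [180.0, -0.0, 5.1]
contact_force: [-0.8, -0.1, 0.8]
grip_width: 0.0723
grasp_force: 0.0
t: 13.78
position: [0.4511, -0.1503, 0.0773]
orientation: [-180.0, 0.0, 5.1]
contact_force: [0.0, 0.9, 0.4]
grip_width: 0.0938
grasp_force: 0.0
```

```bash
python3 -m jog '{"claw":[1,1,1,1,1],"dp":[[0,0,-0.02],[0,0,-0.06],[0,0,-0.14],[0,0,-0.24],[0,0,-0.3]],"roll":[0,0,0,0,0]}'; python3 -m jog '{"claw":[1,1,1,1,1],"dp":[[0,0.1,0],[0,0.2,0],[0,0.3,0],[0,0.38,0],[0,0.4,0]],"roll":[0,0,0,0,0]}'
```

```text
t: 14.4
position: [0.4523, -0.1509, 0.2619]
orientation: [179.8, -0.3, 5.1]
contact_force: [-0.4, -0.2, -0.2]
grip_width: 0.0943
grasp_force: 0.0
t: 15.02
position: [0.4719, -0.3921, 0.2576]
orientation: [180.0, -0.0, 4.9]
contact_force: [0.5, 0.9, -0.5]
grip_width: 0.0941
grasp_force: 0.0
```

Run:
```python
from h import *
im=snap("top","t4.png"); 
for q in("lid","lid_grip","lid_pointer"): print(q,[(r["at"],round(r["confidence"],2)) for r in cams.place_of("top",q)[:2]])
print(proj("top",[[.45,-.15,.01],[.45,-.15,.068],[.45-.0837,-.15-.0075,.037]]).round(1))
big=cv2.resize(im,None,fx=3,fy=3,interpolation=cv2.INTER_CUBIC)
t=np.linspace(0,6.283,150)
for r,z,col in((.09,.032,(0,255,0)),):
    P=np.c_[.45+r*np.cos(t),-.15+r*np.sin(t),0*t+z]; cv2.polylines(big,[np.int32((proj("top",P)+.5)*3)],True,col,1)
cv2.imwrite("pics/t4c.png",big[300:840,330:1130,::-1])
```

```text
lid [([287.0, 217.9], 0.79)]
lid_grip [([286.6, 213.6], 0.89)]
lid_pointer [([287.7, 250.4], 0.74)]
[[283.3 217.8]
 [285.2 217.7]
 [287.8 249. ]]
```

View pics/t4c.png

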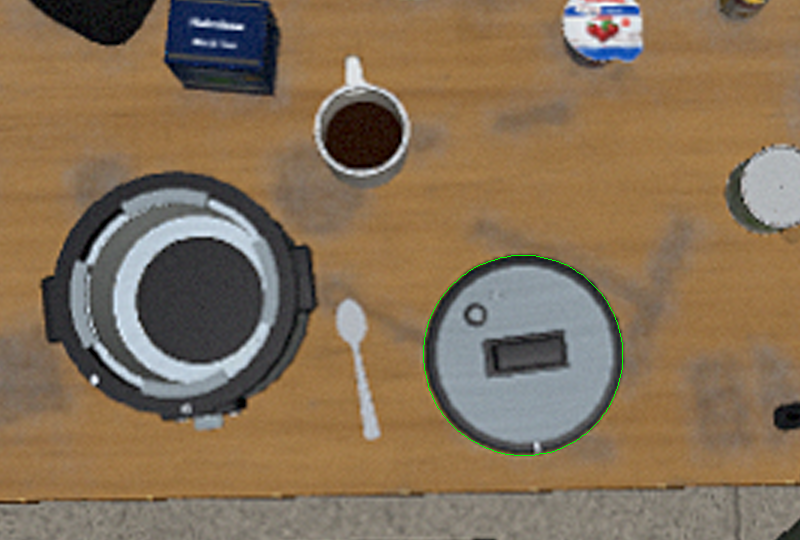

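The lid is on the trivet at about (523,355) in the crop, and its rim follows the trivet-centred circle closely. The mug, spoon and tin have not moved, and the gripper is well clear.

```bash
python3 -c "from rig import job;print(job.sign_off())"
```

```text
the job is handed in; nothing more can be done
None
```

I turned the cooker lid to the open mark, lifted it straight off and set it down upright in the middle of the trivet, leaving the mug, spoon and tin where they were; the job is handed in, at about 15 s, but no verdict came back.

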